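# Feed a vial rack past a spring gate

### The arm

A 6-joint arm with a two-finger parallel gripper is mounted at the origin on the work surface. World frame = base frame: x ahead of the robot, y to its left, z up, the work surface at z = 0. Lengths are in m, angles in rad, forces in N, time in s.
With the tool pointing down it reaches from about 0.35 to 0.975 m from the base axis. Payload 4.9 kg.
Tool frame: the origin (TCP) lies at the very end of the fingers, on their centre line; the grasp point (between the pads) lies 19 mm behind it; x points along the fingers, z is the direction in which the jaws open and shut, and the axes are right-handed (so a half turn about x gives the same grasp; the last joint's range is limited). The gripper opens to 85 mm and grips with 20 to 120 N. Pads are 22 mm wide; open, the fingers measure 114 mm over their backs; the gripper's body (76 mm by 85 mm) begins 54 mm behind the grasp point. The pads swing forward as they close: fully open they stand 13 mm farther back than shut.
Start: joints at [1.173, 0.053, 1.613, -0, 1.476, -0.119], TCP at [0.172, 0.601, 0.231] pointing down, gripper open.
Joint ranges: [-3.01, 3.01], [-1.01, 2.22], [0.06, 2.58], [-1.02, 4.17], [0.09, 2.62], [-3.14, 3.14]. Speed limits (rad/s): [2.57, 2.57, 3.14, 3.14, 3.14, 3.14].

### API

Orientations are given as a rotation vector (axis times angle).
In Python, from station import ctrl, imaging gives the robot as it stands. The module is installed in compiled form; this text tells all that it offers.
- The arm moves only by the shell command python3 -m jog 'ROWS' [FORCE]. ROWS is JSON, a list that holds one entry, the list of rows, each a list of 5 numbers: the shift along the tool's x, y, z in m, then the turn about the tool's x in rad, then the closure, from -1 (fully open) to 1 (shut). A call has 1 to 12 rows; each row is the pose to reach, as a shift and turn from the pose measured when the call began, along the tool's axes at that moment; what a row does not reach only later rows make up. A row lasts 1/10 s, in which the tool goes at most 50 mm and 8.59 degrees, less where a joint would pass 70% of its speed; a pose out of reach is approached as far as the arm can. A call with a gripper value outside its range is refused whole. The fingers move at their own pace and stop on an object; FORCE is the grip in N (left out, the last holds). Time passes only in rows, so rows that repeat a pose let the fingers close. It gives the time, the measured TCP pose, the force and the opening at its end, in the units of the state.
- ctrl.get_obs(): the state, without advancing time (a new reading comes with each control period).
- imaging.get_image(name): name is "scene" or "top" or "wrist"; returns a dict with "color" (384x512x3 uint8, red, green, blue), "intrinsics" (3x3 intrinsics, pixels), "R" (3x3) and "t" (3): a world point X has camera coordinates R X + t. Camera axes: x right, y down, z forward; pixel columns grow to the right and rows downward; lengths in m; the calibration is good to about 2 mm. A picture is of the moment at which its call begins. There is no depth.
- ctrl.finish_job(): hands the job in, once; it reports no verdict.
The state is a dict: "t": time; "q": joint angles; "dq": joint speeds; "effort": joint torques, N m; "tool_pos": TCP position; "tool_rot": TCP orientation; "contact_force": force on the tool from outside, world axes, zero at the start; "wrist_torque": the same for the moment, N m; "opening": finger opening in m.
Only numpy, scipy, OpenCV 4.12 (cv2) and the standard library are available. Lean on these libraries where they do the work, as an engineer would, in place of code of your own. Each camera call takes 0.05 s, during which the arm holds its last target.

### The job

Press the yellow treadle down with one fingertip to hold the red gate open and, keeping it held, push the blue vial rack along the chute with the other finger, past the gate and up against the black end stop; then let the gate spring shut behind it and move clear. Slide the rack gently, without lifting or tipping it and without the gate touching it, and leave the bottles and other things on the bench where they are.

Things in the scene. Friction and masses are not known exactly. Their poses are not given: they have to be found in the camera images.
- feed_chute: Fixed aluminium chute with low white guides. Origin: on the bench, under the centre line, in the gate plane. x: the way the rack travels, to the end stop; y: across, to the yellow treadle; z up. Chute floor 45 mm above the bench, 58 mm wide between guides 12 mm high and 6 mm thick, x -260 to +135 mm.
- gate: Rigid spring lever: red blade, 12 mm thick, standing up through a slot in the chute floor at chute x = 0, and yellow treadle. Origin on its axle, parallel to the chute at chute y +118, z 40 mm. Pressing the treadle sinks the blade; a spring raises it. Blade below the floor from 0.25 rad, treadle level at 0.28, hard stop 0.38. Force at mid-treadle 4 N to start, 10 to 13 N held open.
- treadle (a point): Top of the yellow treadle, half-way across it, in the gate plane. Treadle 40 mm wide, its middle 65 mm from the chute's centre line, chute x -250 to +45 mm; shut, it slopes up towards the chute. This point is 73 mm above the bench shut, 59 mm level (0.28 rad), 54 mm at the hard stop.
- blade_top (a point): Middle of the red blade's upper edge, within 10 mm of the chute's centre line: 73 mm above the bench shut, 41 mm with the treadle level; the gate is open when this is below 44 mm.
- bay_stop (a point): Middle of the face of the black rubber end stop (30 mm high), 120 mm past the gate plane, 15 mm above the chute floor. A white reader head with a red top, 88 mm tall, stands right behind it at chute x 155 to 205, y -35 to 35 mm.
- rack_centre (a point): Centre of the loose blue vial rack, 17 mm above its underside. 96 mm long (its x, along the chute), 52 wide, 34 high; eight capped vials fixed in it reach 46 mm above its underside; 210 to 420 g. It starts in the chute before the gate; fully home its centre is 72 mm past the gate plane.
- vial_rack: The same rack; origin at the centre of its underside.
- amber_bottle: Bystander: brown bottle with black cap, 76 mm across, 200 mm tall; origin under its centre.
- green_bottle: Bystander: green bottle with white cap, 60 mm across, 170 mm tall; origin under its centre.
- beaker: Bystander: clear open beaker, 60 mm across, 75 mm tall; origin under its centre.
- spare_vial: Bystander: small capped amber vial, 23 mm across, 46 mm tall, standing beside the chute; origin under its centre.
- sample_jar: Bystander: glass jar with white lid, 56 mm across, 60 mm tall; origin under its centre.
- cap_tray: Bystander: open grey tray, 120 x 90 x 30 mm; origin under its centre. Stays where it is.
- spatula: Bystander: small spatula with black handle, 160 mm long, lying flat; x axis along it, handle to -x.
Things that resemble listed ones, but are neither listed nor needed, are in the scene too. Leave any green look-alike of the vial_rack alone.

How it is judged:
On the way, in this order (a step that is already met when the one before it is completed fails the run):
1. a finger holds the gate open while the rack is still upstream of it (contact force between the fingers and gate above 0.5 N and height (world z) of blade_top below 0.0445 m and x of rack_centre in the frame of feed_chute below -0.05 m), for 0.1 s.
2. the rack, pushed by a finger, is over the gate while a finger holds the gate open (contact force between the fingers and gate above 0.5 N and height (world z) of blade_top below 0.0445 m and x of rack_centre in the frame of feed_chute between -0.02 and 0.04 m and contact force between the fingers and vial_rack above 0.2 N), for 0.1 s.
At the end, for the whole second after the job is handed in: The rack stands flat in the end bay at rest, its front within 8 mm of the end stop, and the gate has sprung shut behind it (blade up to within 5 mm of its shut height) (x of rack_centre in the frame of feed_chute between 0.064 and 0.078 m and z of rack_centre in the frame of feed_chute below 0.066 m and angle between vial_rack's own z axis and vertical below 0.06 rad and linear speed of vial_rack below 0.01 m/s and height (world z) of blade_top above 0.068 m); the robot touches nothing.
It fails at once if the rack is lifted more than 12 mm off the chute floor (z of rack_centre in the frame of feed_chute above 0.074 m).
It fails at once if the rack is tipped by more than 10 degrees (angle between vial_rack's own z axis and vertical above 0.175 rad).
It fails at once if the rack is shoved faster than 0.35 m/s (linear speed of vial_rack above 0.35 m/s).
It fails at once if the gate presses on the rack with more than 2 N (contact force between gate and vial_rack above 2 N).
It fails at once if a bystander is moved more than 20 mm (distance of any of amber_bottle, green_bottle, beaker, spare_vial, sample_jar, cap_tray, spatula from where it was at the start of the episode above 0.02 m).
It also fails if it takes over 40 s, if anything falls off the work surface, if the arm or the gripper's body presses on something with over 40 N, if the wrist force passes 120 N, or if a joint passes its speed limit or range.

## Working session

There is one attempt and no reset: what is moved stays moved. The work goes in short steps, Python scripts to look and compute and a shell command to move; the robot and the scene stay as the last step left them, time stands still between calls to the robot, and variables do not carry over. Pictures are saved under pics/ and viewed, and the job is handed in when it is done.

```bash
mkdir -p pics; python3 - <<'E'
from station import ctrl, imaging
import cv2,numpy as np
o=ctrl.get_obs()
for k,v in o.items(): print(k,np.round(v,4))
for n in ["scene","top"]:
    d=imaging.get_image(n); cv2.imwrite(f"pics/{n}0.png",cv2.resize(d["color"][:,:,::-1],(800,600),interpolation=cv2.INTER_CUBIC))
    np.savez(f"{n}0.npz",**d); print(n,d["intrinsics"],d["R"],d["t"])
E
```

```text
t 0.0
q [ 1.173   0.0533  1.6143 -0.      1.476  -0.119 ]
dq [-0.0009 -0.0009 -0.0014  0.0009  0.0002  0.0007]
effort [ 2.00000e-04 -3.93682e+01 -3.70176e+01 -1.00000e-04  6.90000e-03
  0.00000e+00]
tool_pos [0.1718 0.6003 0.2301]
tool_rot [-1.0025  1.3301  1.0008]
contact_force [-0.3293 -0.0691 -0.3159]
wrist_torque [-0.0393 -0.0547 -0.0242]
opening 0.0855
scene [[382.80620533   0.         255.56512837]
 [  0.         382.80620533 189.39647785]
 [  0.           0.           1.        ]] [[-0.2530518   0.96744992 -0.00233079]
 [ 0.76548039  0.19874906 -0.61199557]
 [-0.59161183 -0.15665076 -0.79085775]] [ 0.1060183  -0.32935802  1.51096222]
top [[356.41256277   0.         250.50707629]
 [  0.         356.41256277 192.38571786]
 [  0.           0.           1.        ]] [[-0.02203776 -0.99960979 -0.01716435]
 [-0.98314689  0.02478499 -0.18112949]
 [ 0.18148423  0.01288339 -0.98330946]] [0.04881972 0.50622975 1.12064246]
```

View pics/scene0.png

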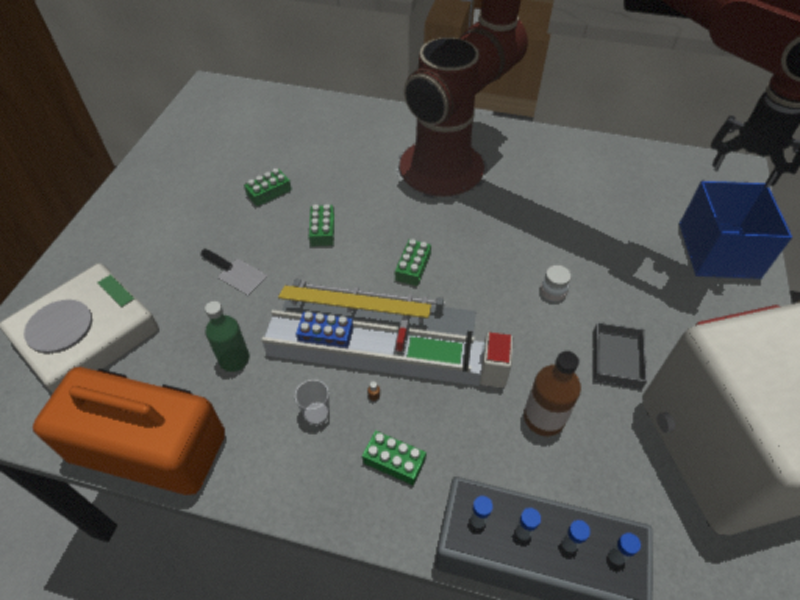

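View pics/top0.png

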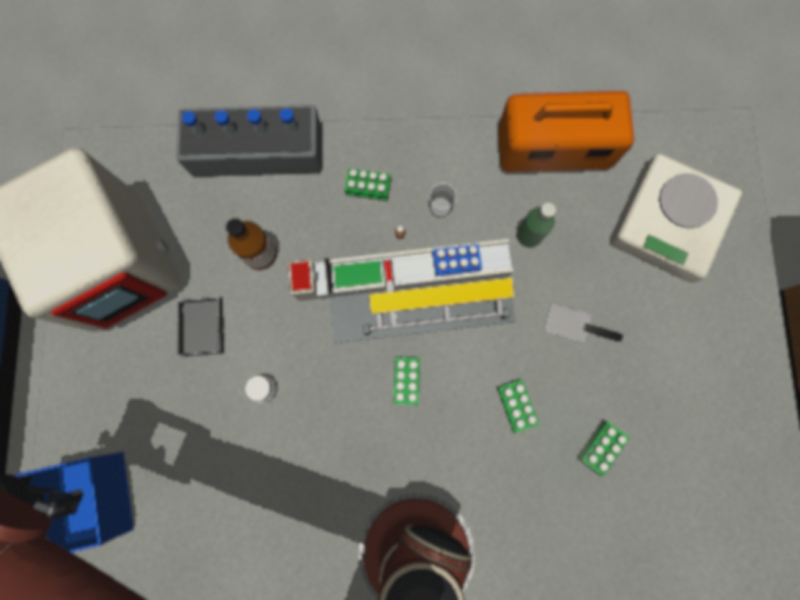

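The scene camera shows the chute running about (265,340) to (510,365), with the rack at (325,326) and the yellow treadle on the robot's side. In the top view the rack is at (457,260), the red blade at (389,272) and the red reader head at (301,277). I'll zoom in to pick exact features.

```bash
python3 - <<'E'
import cv2,numpy as np
t=np.load("top0.npz")["color"][:,:,::-1]; s=np.load("scene0.npz")["color"][:,:,::-1]
c=t[145:225,180:340]; cv2.imwrite("pics/topz.png",cv2.resize(c,None,fx=5,fy=5,interpolation=cv2.INTER_CUBIC))
c=s[175:255,165:335]; cv2.imwrite("pics/scz.png",cv2.resize(c,None,fx=4.7,fy=4.7,interpolation=cv2.INTER_CUBIC))
E
```

```text
(no output)
```

View pics/topz.png

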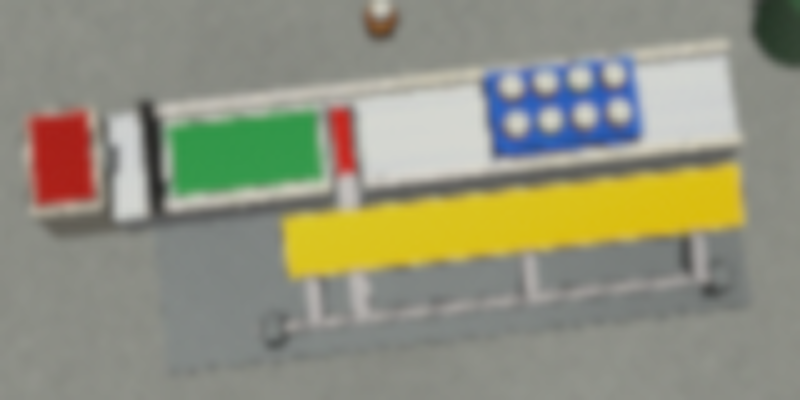

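View pics/scz.png

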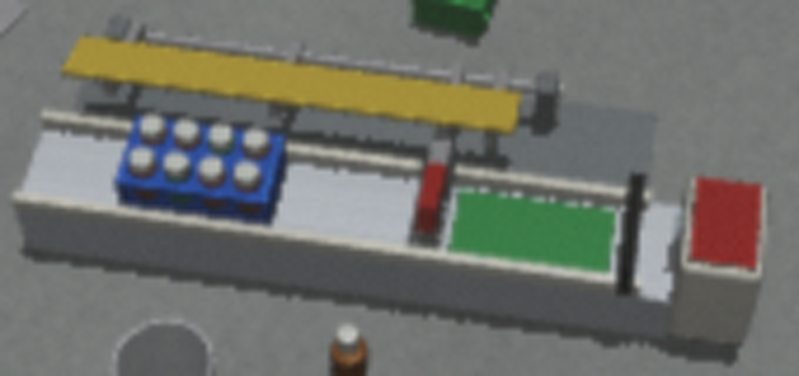

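```bash
cat > fit.py <<'E'
import numpy as np
from scipy.optimize import least_squares
T=np.load("top0.npz");S=np.load("scene0.npz")
ft=lambda p:np.array([180+(p[0]+.5)/5-.5,145+(p[1]+.5)/5-.5])
fs=lambda p:np.array([165+(p[0]+.5)/4.7-.5,175+(p[1]+.5)/4.7-.5])
def proj(D,X):
    c=D["R"]@X+D["t"]; k=D["intrinsics"]@c; return k[:2]/k[2]
a,b,c,d=(45,45.8,78.5),(45,84.2,67.5),(-250,45.8,78.5),(-250,84.2,67.5)
g1,g2=(-260,-35,57),(-260,35,57)
r=[(155,-35,88),(155,35,88),(205,-35,88),(205,35,88)]
F=[(T,ft,a,(283,218)),(T,ft,b,(290,278)),(T,ft,c,(739,162)),(T,ft,d,(745,223)),(T,ft,g1,(728,40)),(T,ft,g2,(742,147)),
(T,ft,r[0],(97,108)),(T,ft,r[1],(100,205)),(T,ft,r[2],(30,117)),(T,ft,r[3],(32,212)),
(S,fs,d,(80,37)),(S,fs,c,(62,72)),(S,fs,b,(522,92)),(S,fs,a,(514,131)),(S,fs,r[1],(692,177)),(S,fs,r[3],(764,182)),(S,fs,r[0],(686,266)),(S,fs,r[2],(758,272)),(S,fs,g1,(14,193)),(S,fs,g2,(42,110))]
def W(p,X):
    X=np.array(X)/1000; cc,ss=np.cos(p[2]),np.sin(p[2])
    return np.array([p[0]+cc*X[0]-ss*X[1],p[1]+ss*X[0]+cc*X[1],X[2]])
def res(p,F=F): return np.concatenate([proj(D,W(p,X))-f(px) for D,f,X,px in F])
if __name__=="__main__":
    for FF in (F,F[:10],F[10:]):
        s=least_squares(res,[.5,.05,1.5],args=(FF,),loss="soft_l1"); print(s.x,np.round(res(s.x,FF).reshape(-1,2),1).tolist())
    p=least_squares(res,[.5,.05,1.5],loss="soft_l1").x
    caps=[(T,ft,[(512,87),(546,83),(580,77),(614,74),(516,125),(551,121),(585,117),(619,112)]),
          (S,fs,[(152,128),(186,133),(221,136),(256,142),(141,160),(176,165),(211,170),(246,176)])]
    for D,f,P in caps:
        m=f(np.mean(P,0)); s=least_squares(lambda q:proj(D,W(p,(q[0],q[1],90)))-m,[-130,0]); print("rack",s.x)
    print([W(p,(x,32,58)) for x in (-200,0)])
    print("yaw jaw", p[2])
    from station import ctrl
    from scipy.spatial.transform import Rotation as Ro
    o=ctrl.get_obs(); print(Ro.from_rotvec(o["tool_rot"]).as_matrix().round(4))
E
python3 fit.py
```

```text
[0.57266875 0.04238053 1.65718709] [[-0.5, -2.2], [-0.5, -1.8], [-0.0, -1.0], [-0.1, -0.9], [0.3, 0.8], [0.6, -0.1], [-0.0, -1.5], [1.2, 0.3], [-2.1, -1.6], [-0.9, 0.7], [-0.2, -0.3], [-0.6, -0.3], [-0.1, 0.6], [-0.0, 0.4], [-0.4, -3.1], [1.7, -1.8], [-1.2, -1.5], [1.7, -0.2], [-0.4, -0.6], [0.7, -1.8]]
[0.5697026  0.04206689 1.66198668] [[-0.3, -1.2], [-0.2, -0.8], [0.1, -0.5], [0.1, -0.4], [0.4, 1.3], [0.8, 0.4], [0.0, -0.4], [1.3, 1.5], [-2.1, -0.4], [-0.7, 1.9]]
[0.57550586 0.0429375  1.65289141] [[-0.1, 0.1], [-0.6, 0.2], [-0.0, 1.5], [-0.0, 1.2], [-0.4, -2.1], [1.8, -0.7], [-1.2, -0.5], [1.6, 0.9], [-0.6, -0.1], [0.6, -1.3]]
rack [-143.26156219   -1.27878805]
rack [-142.96768521   -8.56303123]
[array([ 0.55804476, -0.15963467,  0.058     ]), array([0.54078809, 0.03961946, 0.058     ])]
yaw jaw 1.6571870930556503
[[-7.000e-04 -9.614e-01  2.752e-01]
 [-1.700e-03  2.752e-01  9.614e-01]
 [-1.000e+00  2.000e-04 -1.900e-03]]
```

```bash
python3 - <<'E'
from fit import *
FF=[f for f in F if f[2] not in r]
for q in (FF,FF[:6],FF[6:]):
    s=least_squares(res,[.5,.05,1.5],args=(q,)); print(s.x,np.round(res(s.x,q).reshape(-1,2),1).tolist())
p=least_squares(res,[.5,.05,1.5],args=(FF,)).x
def ray(D,px,z):
    px=(np.array(px)+.5)*.64-.5
    return least_squares(lambda q:proj(D,np.array([q[0],q[1],z]))-px,[.5,0]).x
print("green cap top",ray(T,(547,209),.17),ray(S,(213,306),.17)); print("amber cap",ray(T,(236,227),.2),ray(S,(568,361),.2))
print("chute -215,32",W(p,(-215,32,58)))
print("green in front of chute?", W(p,(-260,-35,0)))
tg=W(p,(-215,32,150)); 
from station import ctrl
from scipy.spatial.transform import Rotation as Ro
o=ctrl.get_obs(); R=Ro.from_rotvec(o["tool_rot"]).as_matrix()
print(R.T@(tg-o["tool_pos"]), "turn", np.arctan2(R[1,2],R[0,2])-(p[2]-np.pi/2))
E
```

```text
[0.56885027 0.0431233  1.67417319] [[-0.4, -0.8], [-0.2, -0.4], [-0.1, -1.2], [-0.1, -1.0], [-0.2, 0.6], [0.5, -0.3], [-0.3, -0.2], [-0.5, -0.2], [-0.0, -0.5], [0.3, -0.8], [0.1, -0.3], [0.8, -1.6]]
[0.56686885 0.0429024  1.67574289] [[-0.3, -0.1], [-0.1, 0.2], [-0.0, -0.7], [0.1, -0.6], [-0.2, 1.1], [0.6, 0.2]]
[0.57136145 0.04366365 1.67199156] [[-0.4, 0.3], [-0.6, 0.4], [0.0, 0.2], [0.3, -0.1], [-0.1, 0.2], [0.7, -1.0]]
green cap top [ 0.65628749 -0.26681924] [ 0.65802174 -0.26899718]
amber cap [0.62680268 0.32299669] [0.6362856  0.32657058]
chute -215,32 [ 0.55920757 -0.17403107  0.058     ]
green in front of chute? [ 0.63049356 -0.21187691  0.        ]
[ 0.0812292  -0.58562066 -0.6376668 ] turn 1.1885800117964327
```

The refit without the reader head is consistent to about 1 px: chute origin (0.569, 0.043), yaw 1.674, rack centre about −143 mm. Next I'll move to a hover behind the rack.

```bash
python3 -m jog '[[[0,-0.03,-0.03,0.1,-0.2],[0,-0.06,-0.065,0.2,-0.2],[0,-0.09,-0.1,0.3,-0.2],[0,-0.12,-0.13,0.4,-0.2],[0,-0.15,-0.165,0.5,-0.2],[0,-0.18,-0.2,0.6,-0.2],[0,-0.21,-0.23,0.7,-0.2],[0,-0.24,-0.26,0.8,-0.2],[0,-0.27,-0.295,0.9,-0.2],[0,-0.3,-0.33,1.0,-0.2],[0,-0.33,-0.36,1.1,-0.2],[0,-0.36,-0.39,1.189,-0.2]]]'
cat > tgt.py <<'E'
import sys,numpy as np
from station import ctrl
from scipy.spatial.transform import Rotation as Ro
P=(0.56885,0.04312,1.67417)
def W(X,p=P):
    X=np.array(X)/1000; c,s=np.cos(p[2]),np.sin(p[2]); return np.array([p[0]+c*X[0]-s*X[1],p[1]+s*X[0]+c*X[1],X[2]])
o=ctrl.get_obs(); R=Ro.from_rotvec(o["tool_rot"]).as_matrix(); x=np.array(o["tool_pos"])
c,s=np.cos(P[2]),np.sin(P[2]); d=x-np.array([P[0],P[1],0])
print("t",round(o["t"],2),"chute xyz mm",np.round(1000*np.array([c*d[0]+s*d[1],-s*d[0]+c*d[1],d[2]]),1),"open",round(o["opening"]*1000,1),"F",np.round(o["contact_force"],1))
if len(sys.argv)>1:
    tg=W([float(v) for v in sys.argv[1:4]]); print("shift",np.round(R.T@(tg-x),4),"turn",round((np.arctan2(R[1,2],R[0,2])-(P[2]-np.pi/2)),4),"tilt",R[2].round(4))
E
python3 tgt.py -215 32 150
```

```text
t: 1.3
tool_pos: [0.4108, 0.1245, 0.2305]
tool_rot: [-0.079, 1.57, 0.076]
contact_force: [-0.2, 1.1, 0.2]
opening: 0.051
t 1.3 chute xyz mm [ 97.3 148.8 230.5] open 51.0 F [-0.2  1.1  0.2]
shift [ 0.0809 -0.3117  0.1183] turn -0.0045 tilt [-1.0e+00 -1.5e-03 -7.0e-04]
```

```bash
python3 -m jog '[[[0,-0.04,0.015,0,-0.2],[0,-0.08,0.03,0,-0.2],[0,-0.12,0.045,0,-0.2],[0,-0.16,0.06,0,-0.2],[0,-0.2,0.075,0,-0.2],[0.01,-0.24,0.09,0,-0.2],[0.02,-0.28,0.105,0,-0.2],[0.04,-0.305,0.116,-0.002,-0.2],[0.06,-0.3117,0.1183,-0.0045,-0.2],[0.0809,-0.3117,0.1183,-0.0045,-0.2],[0.0809,-0.3117,0.1183,-0.0045,-0.2]]]'
python3 tgt.py -215 32 110
python3 - <<'E'
from station import ctrl, imaging
import cv2,numpy as np
for n in ["wrist","scene","top"]:
    d=imaging.get_image(n); cv2.imwrite(f"pics/{n}1.png",cv2.resize(d["color"][:,:,::-1],(800,600),interpolation=cv2.INTER_CUBIC)); np.savez(f"{n}1.npz",**d)
E
```

```text
t: 2.4
tool_pos: [0.5567, -0.1734, 0.1455]
tool_rot: [-0.079, 1.577, 0.082]
contact_force: [-0.3, 0.7, -0.6]
opening: 0.0509
t 2.4 chute xyz mm [-214.1   34.4  145.5] open 50.9 F [-0.3  0.7 -0.6]
shift [ 0.0355 -0.001   0.0027] turn -0.0008 tilt [-1.      0.0027 -0.0078]
```

View pics/wrist1.png

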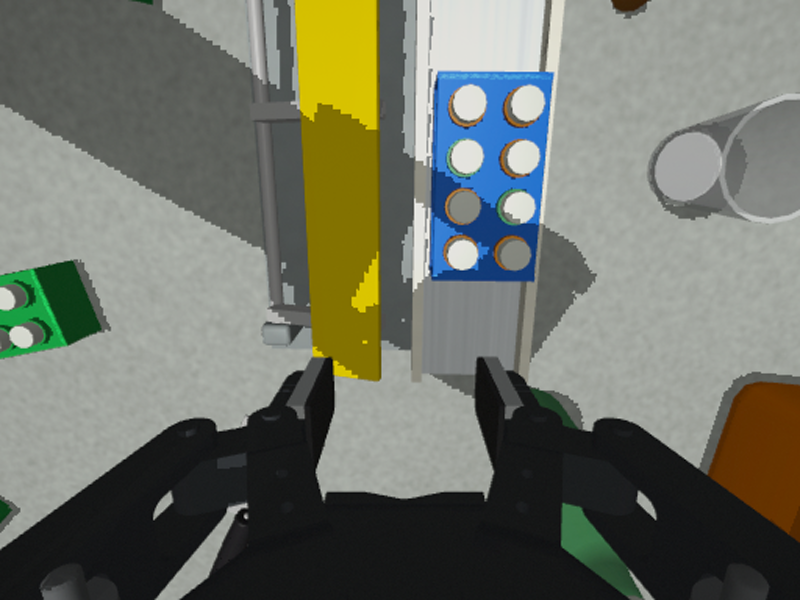

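View pics/scene1.png

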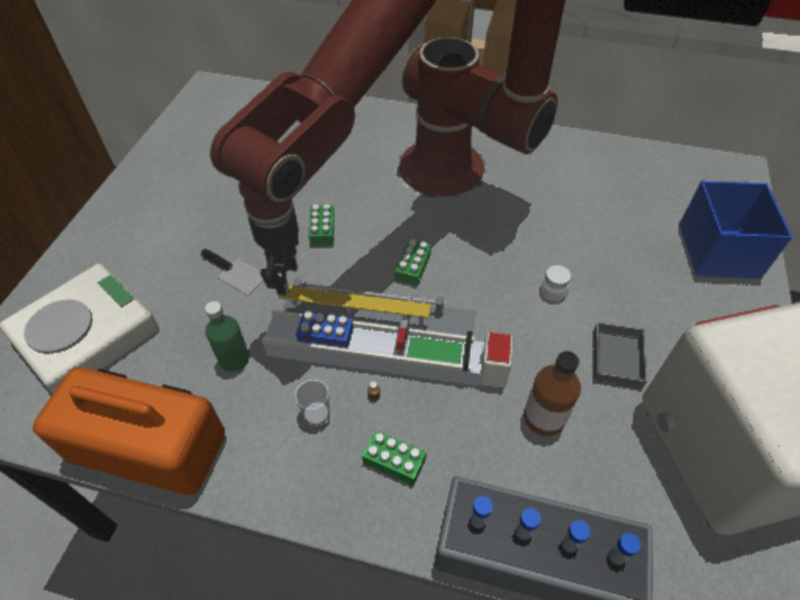

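The wrist view shows the treadle end at (313–380, 375), the rack's rear edge at (432–534, 280), and the fingertips at (315,360) and (490,360), nicely straddling. I'll check positions with the wrist calibration.

```bash
python3 - <<'E'
from fit import *
from tgt import P
Wd=np.load("wrist1.npz"); fw=lambda p:(np.array(p)+.5)*.64-.5
for X,px in [((-250,84.2,67.5),(313,374)),((-250,45.8,78.5),(380,381)),((-260,35,57),(413,381)),((-260,29,57),(423,381)),((-191,26,79),(432,279)),((-191,-26,79),(535,281)),((-95,26,79),(437,76)),((-95,-26,79),(552,74))]:
    q=proj(Wd,W(P,X)); pe=(q+.5)/.64-.5
    s=least_squares(lambda q:proj(Wd,W(P,(q[0],q[1],X[2])))-fw(px),[-100,0]).x
    print(X,px,"pred",pe.round(0),"meas chute xy",s.round(1))
# TCP and finger tips projection
for y in (0,32,34.4,67): print(y,((proj(Wd,W(P,(-214,y,145)))+.5)/.64-.5).round())
E
```

```text
t 2.55 chute xyz mm [-215.    31.7  150.8] open 51.4 F [-0.4  0.  -0.1]
(-250, 84.2, 67.5) (313, 374) pred [319. 374.] meas chute xy [-250.    87.4]
(-250, 45.8, 78.5) (380, 381) pred [385. 383.] meas chute xy [-248.9   48.4]
(-260, 35, 57) (413, 381) pred [405. 382.] meas chute xy [-259.4   30.1]
(-260, 29, 57) (423, 381) pred [415. 382.] meas chute xy [-259.3   24.1]
(-191, 26, 79) (432, 279) pred [422. 277.] meas chute xy [-192.    21.1]
(-191, -26, 79) (535, 281) pred [525. 277.] meas chute xy [-193.   -31.1]
(-95, 26, 79) (437, 76) pred [425.  66.] meas chute xy [-99.1  20.5]
(-95, -26, 79) (552, 74) pred [542.  66.] meas chute xy [-98.4 -30.9]
0 [498. 375.]
32 [411. 375.]
34.4 [405. 375.]
67 [317. 375.]
```

```bash
python3 -m jog '[[[0.02,0,0,0,-0.2],[0.04,0,0,0,-0.2],[0.055,0,0,0,-0.2],[0.065,0,0,0,-0.2],[0.07,0,0,0,-0.2],[0.07,0,0,0,-0.2]]]'
python3 tgt.py -215 31 58
python3 - <<'E'
from station import ctrl, imaging
import cv2,numpy as np
d=imaging.get_image("wrist"); cv2.imwrite(f"pics/wrist2.png",cv2.resize(d["color"][:,:,::-1],(800,600),interpolation=cv2.INTER_CUBIC))
E
```

```text
t: 3.15
tool_pos: [0.5594, -0.174, 0.0806]
tool_rot: [-0.083, 1.57, 0.08]
contact_force: [0.2, 0.3, 0.1]
opening: 0.0513
t 3.15 chute xyz mm [-215.    31.8   80.6] open 51.3 F [0.2 0.3 0.1]
shift [0.0226 0.     0.0008] turn 0.0004 tilt [-1.0e+00 -1.7e-03 -5.0e-04]
```

View pics/wrist2.png

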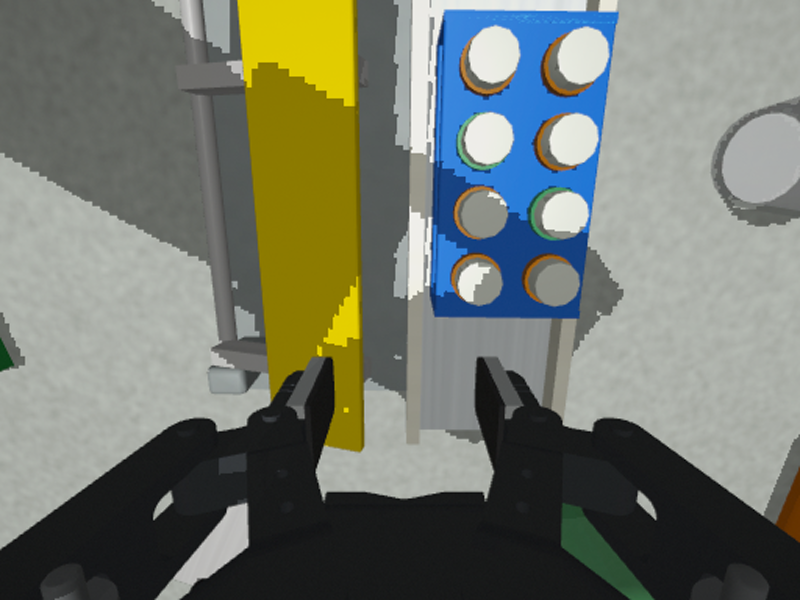

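The fingertips at (312,375) and (500,380) sit over the treadle's middle and inside the chute, behind the rack. Pressing down now.

```bash
python3 -m jog '[[[0.005,0,0,0,-0.2],[0.01,0,0,0,-0.2],[0.014,0,0,0,-0.2],[0.018,0,0,0,-0.2],[0.018,0,0,0,-0.2]]]'
python3 tgt.py -215 31 58
python3 - <<'E'
from station import ctrl, imaging
import cv2,numpy as np
d=imaging.get_image("scene"); c=d["color"][150:270,140:340,::-1];cv2.imwrite(f"pics/scene3.png",cv2.resize(c,None,fx=4,fy=4,interpolation=cv2.INTER_CUBIC))
E
python3 tgt.py
```

```text
t: 3.7
tool_pos: [0.5626, -0.1748, 0.0658]
tool_rot: [-0.084, 1.562, 0.078]
contact_force: [1.7, 2.0, 7.3]
opening: 0.0517
t 3.7 chute xyz mm [-216.1   28.7   65.8] open 51.7 F [1.7 2.  7.3]
shift [ 0.0077  0.0012 -0.0024] turn 0.0001 tilt [-1.     -0.0042  0.0067]
t 3.75 chute xyz mm [-216.1   28.8   65.9] open 51.4 F [3.1 2.1 7.9]
```

View pics/scene3.png

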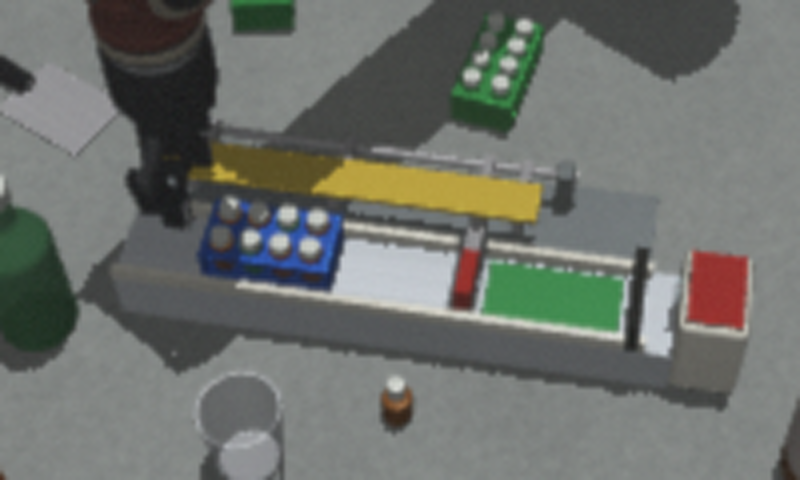

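```bash
python3 -m jog '[[[0.006,0.001,-0.003,0,-0.2],[0.009,0.001,-0.004,0,-0.2],[0.012,0.001,-0.005,0,-0.2],[0.012,0.001,-0.005,0,-0.2]]]'
python3 tgt.py -215 31 58
python3 - <<'E'
from station import ctrl, imaging
import cv2,numpy as np
d=imaging.get_image("scene"); c=d["color"][150:270,140:340,::-1];cv2.imwrite(f"pics/scene4.png",cv2.resize(c,None,fx=4,fy=4,interpolation=cv2.INTER_CUBIC))
d=imaging.get_image("wrist"); cv2.imwrite(f"pics/wrist4.png",cv2.resize(d["color"][:,:,::-1],(800,600),interpolation=cv2.INTER_CUBIC))
E
python3 tgt.py
```

```text
t: 4.15
tool_pos: [0.5628, -0.1754, 0.0586]
tool_rot: [-0.086, 1.551, 0.075]
contact_force: [6.2, 0.8, 11.3]
opening: 0.0511
t 4.15 chute xyz mm [-216.8   28.6   58.6] open 51.1 F [ 6.2  0.8 11.3]
shift [ 0.0005  0.0018 -0.0024] turn -0.0001 tilt [-0.9998 -0.0081  0.0182]
t 4.25 chute xyz mm [-216.8   28.7   58.8] open 51.0 F [ 5.4  1.5 11.2]
```

View pics/scene4.png

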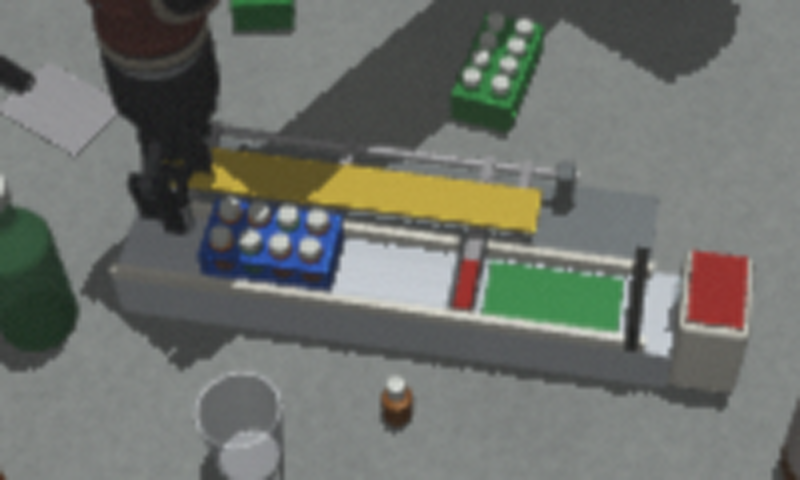

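View pics/wrist4.png

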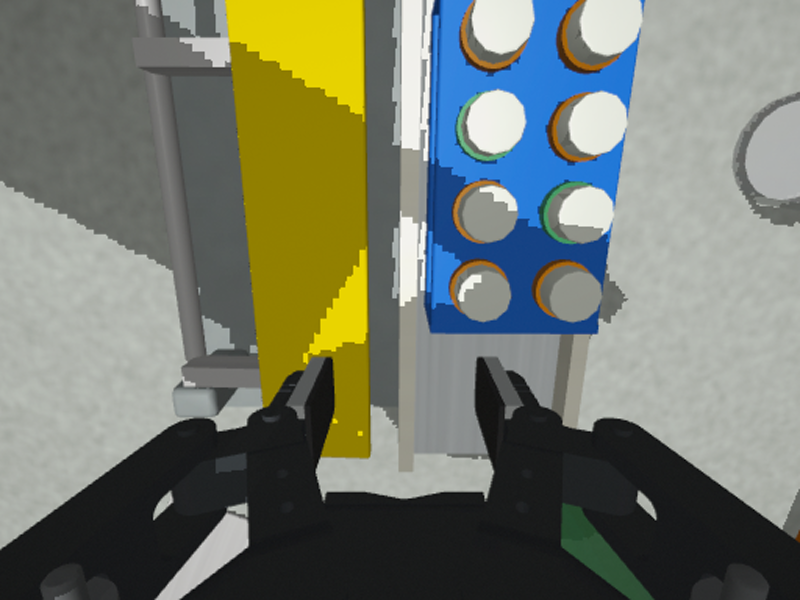

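The blade is nearly flush with the floor (red sliver at (468,285)), at z≈58.6 mm and 11 N. I'll press slightly deeper and start pushing, then check before the gate.

```bash
python3 -m jog '[[[0.006,0,-0.002,0,-0.2],[0.008,0,-0.002,0,-0.2],[0.008,0,-0.002,0,-0.2],[0.008,0.005,-0.002,0,-0.2],[0.008,0.01,-0.002,0,-0.2],[0.008,0.015,-0.002,0,-0.2],[0.008,0.021,-0.002,0,-0.2],[0.008,0.028,-0.002,0,-0.2],[0.008,0.035,-0.002,0,-0.2],[0.008,0.042,-0.002,0,-0.2],[0.008,0.05,-0.002,0,-0.2]]]'
python3 tgt.py -150 31 57
python3 - <<'E'
from station import ctrl, imaging
import cv2,numpy as np
d=imaging.get_image("scene"); c=d["color"][150:270,140:340,::-1];cv2.imwrite(f"pics/scene5.png",cv2.resize(c,None,fx=4,fy=4,interpolation=cv2.INTER_CUBIC))
d=imaging.get_image("wrist"); cv2.imwrite(f"pics/wrist5.png",cv2.resize(d["color"][:,:,::-1],(800,600),interpolation=cv2.INTER_CUBIC))
E
python3 tgt.py
```

```text
t: 5.35
tool_pos: [0.5597, -0.1301, 0.0551]
tool_rot: [-0.094, 1.543, 0.068]
contact_force: [0.9, -9.7, 10.1]
opening: 0.0512
t 5.35 chute xyz mm [-171.3   27.    55.1] open 51.2 F [ 0.9 -9.7 10.1]
shift [-0.0024  0.0213 -0.0039] turn 0.0008 tilt [-0.9995 -0.0181  0.0258]
t 5.45 chute xyz mm [-170.1   27.    54.9] open 51.3 F [ 2.2 -5.8 10.3]
```

View pics/scene5.png

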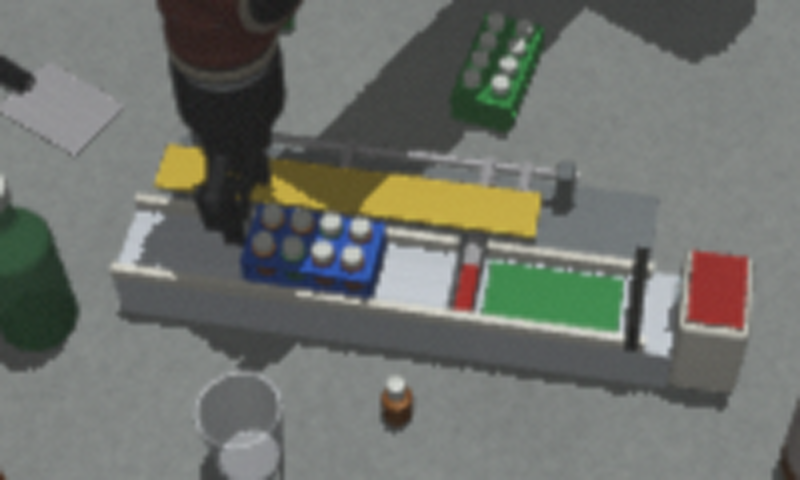

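View pics/wrist5.png

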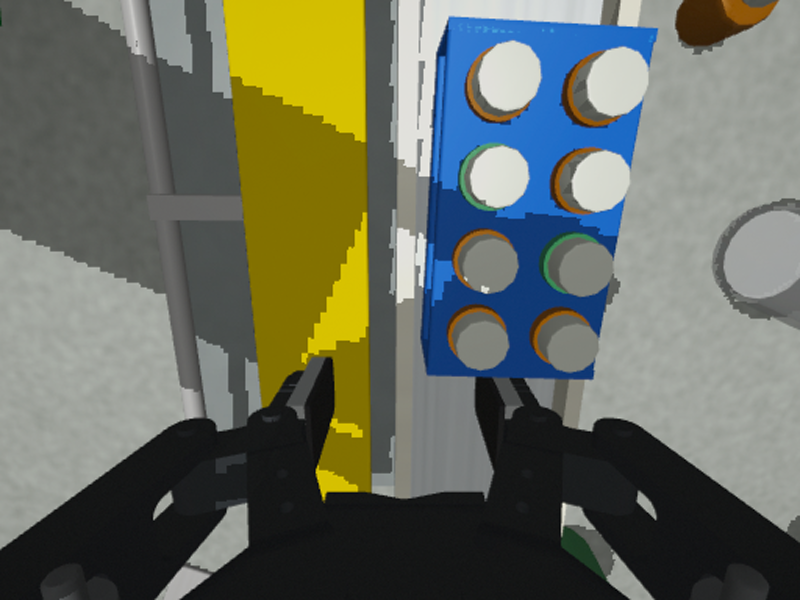

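```bash
python3 - <<'E'
from fit import *
from tgt import P
from station import imaging
d=imaging.get_image("scene")
for z in (38,41,45,55,73):
    print(z,[tuple(((proj(d,W(P,(x,y,z)))-[140,150]+.5)*4-.5).round()) for x,y in ((-6,10),(6,10),(-6,-10),(6,-10),(-6,-27),(6,-27))])
fz=lambda p:(np.array(p)+.5)/4-.5+[140,150]
caps=[(274,217),(303,221),(331,225),(360,229),(263,244),(292,249),(322,253),(352,258)]
m=fz(np.mean(caps,0)); print(least_squares(lambda q:proj(d,W(P,(q[0],q[1],90)))-m,[-130,0]).x)
E
```

```text
t 5.45 chute xyz mm [-170.1   27.    54.9] open 51.3 F [ 2.2 -5.8 10.3]
38 [(np.float64(463.0), np.float64(270.0)), (np.float64(479.0), np.float64(272.0)), (np.float64(459.0), np.float64(292.0)), (np.float64(475.0), np.float64(294.0)), (np.float64(455.0), np.float64(312.0)), (np.float64(471.0), np.float64(314.0))]
41 [(np.float64(463.0), np.float64(268.0)), (np.float64(479.0), np.float64(270.0)), (np.float64(459.0), np.float64(290.0)), (np.float64(475.0), np.float64(292.0)), (np.float64(455.0), np.float64(309.0)), (np.float64(471.0), np.float64(312.0))]
45 [(np.float64(463.0), np.float64(265.0)), (np.float64(479.0), np.float64(267.0)), (np.float64(459.0), np.float64(287.0)), (np.float64(475.0), np.float64(289.0)), (np.float64(455.0), np.float64(307.0)), (np.float64(471.0), np.float64(309.0))]
55 [(np.float64(463.0), np.float64(257.0)), (np.float64(479.0), np.float64(259.0)), (np.float64(459.0), np.float64(280.0)), (np.float64(475.0), np.float64(282.0)), (np.float64(455.0), np.float64(299.0)), (np.float64(471.0), np.float64(301.0))]
73 [(np.float64(463.0), np.float64(243.0)), (np.float64(479.0), np.float64(245.0)), (np.float64(458.0), np.float64(266.0)), (np.float64(475.0), np.float64(268.0)), (np.float64(455.0), np.float64(286.0)), (np.float64(471.0), np.float64(288.0))]
[-111.89354244  -12.35255888]
```

Blade is flush or just under the floor. The downstream treadle corner has dropped about 24 px, which puts the treadle about level. I'll press about 2 mm deeper for margin and carry on pushing.

```bash
python3 -m jog '[[[0.0065,0.004,-0.003,0,-0.2],[0.0075,0.01,-0.004,0,-0.2],[0.0075,0.017,-0.005,0,-0.2],[0.0075,0.024,-0.005,0,-0.2],[0.0075,0.031,-0.005,0,-0.2],[0.0075,0.038,-0.005,0,-0.2],[0.0075,0.045,-0.005,0,-0.2],[0.0075,0.052,-0.005,0,-0.2],[0.0075,0.058,-0.005,0,-0.2],[0.0075,0.062,-0.005,0,-0.2]]]'
python3 tgt.py -50 31 54
python3 - <<'E'
from station import ctrl, imaging
import cv2,numpy as np
d=imaging.get_image("scene"); c=d["color"][150:270,140:340,::-1];cv2.imwrite(f"pics/scene6.png",cv2.resize(c,None,fx=4,fy=4,interpolation=cv2.INTER_CUBIC))
E
python3 tgt.py
```

```text
t: 6.5
tool_pos: [0.5541, -0.0722, 0.0525]
tool_rot: [-0.102, 1.53, 0.063]
contact_force: [1.9, -11.1, 15.0]
opening: 0.0512
t 6.5 chute xyz mm [-113.2   26.6   52.5] open 51.2 F [  1.9 -11.1  15. ]
shift [-0.0033  0.0631 -0.0042] turn 0.0027 tilt [-0.9989 -0.027   0.0373]
t 6.55 chute xyz mm [-112.5   26.6   52.4] open 51.5 F [ 2.6 -9.6 15.2]
```

View pics/scene6.png

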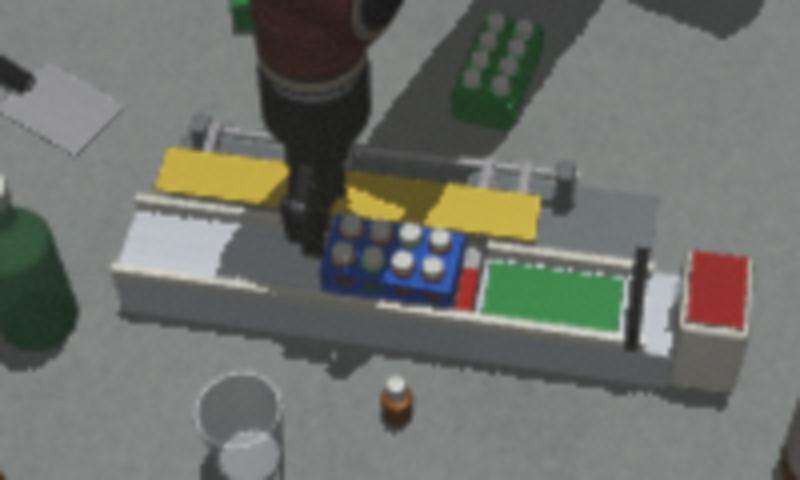

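```bash
python3 -m jog '[[[0.0055,0.005,-0.002,0,-0.2],[0.0055,0.012,-0.003,0,-0.2],[0.0053,0.019,-0.003,0,-0.2],[0.005,0.026,-0.003,0,-0.2],[0.0049,0.033,-0.003,0,-0.2],[0.0047,0.04,-0.003,0,-0.2],[0.0045,0.047,-0.003,0,-0.2],[0.0043,0.054,-0.003,0,-0.2],[0.0041,0.061,-0.003,0,-0.2],[0.0039,0.068,-0.003,0,-0.2],[0.0037,0.075,-0.003,0,-0.2],[0.0035,0.082,-0.003,0,-0.2]]]'
python3 tgt.py 13 27 54
python3 - <<'E'
from station import ctrl, imaging
import cv2,numpy as np
d=imaging.get_image("scene"); c=d["color"][150:270,140:340,::-1];cv2.imwrite(f"pics/scene7.png",cv2.resize(c,None,fx=4,fy=4,interpolation=cv2.INTER_CUBIC))
E
python3 tgt.py
```

```text
t: 7.75
tool_pos: [0.5475, 0.0064, 0.0517]
tool_rot: [-0.108, 1.52, 0.058]
contact_force: [2.8, -10.0, 12.8]
opening: 0.0513
t 7.75 chute xyz mm [-34.3  25.   51.7] open 51.3 F [  2.8 -10.   12.8]
shift [-0.004   0.0472 -0.0017] turn 0.0042 tilt [-0.9983 -0.0346  0.047 ]
t 7.8 chute xyz mm [-33.2  25.   51.6] open 51.1 F [ 3.4 -7.5 12.7]
```

View pics/scene7.png

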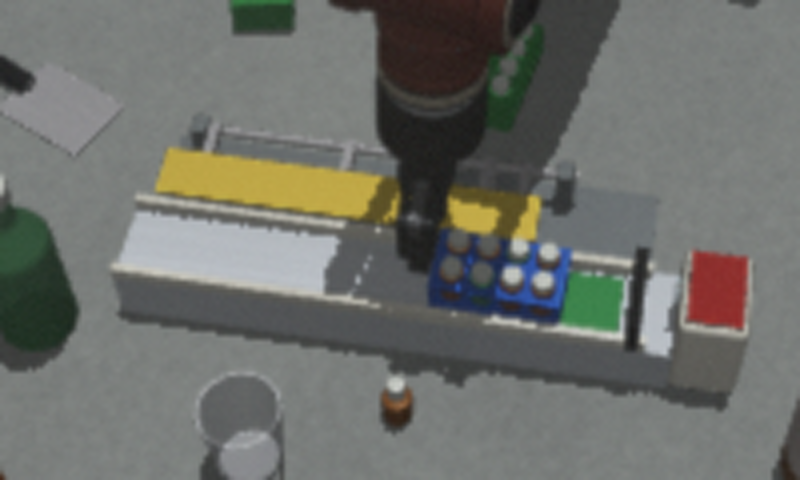

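```bash
python3 -m jog '[[[0.0054,0.005,-0.001,0,-0.2],[0.0052,0.011,-0.001,0,-0.2],[0.005,0.017,-0.001,0,-0.2],[0.0048,0.023,-0.001,0,-0.2],[0.0046,0.028,-0.001,0,-0.2],[0.0044,0.033,-0.001,0,-0.2],[0.0042,0.037,-0.001,0,-0.2],[0.0041,0.041,-0.001,0,-0.2]]]'
python3 tgt.py 13 27 54
python3 - <<'E'
from station import ctrl, imaging
import cv2,numpy as np
d=imaging.get_image("scene"); c=d["color"][150:270,140:340,::-1];cv2.imwrite(f"pics/scene8.png",cv2.resize(c,None,fx=4,fy=4,interpolation=cv2.INTER_CUBIC))
d=imaging.get_image("wrist"); cv2.imwrite(f"pics/wrist8.png",cv2.resize(d["color"][:,:,::-1],(800,600),interpolation=cv2.INTER_CUBIC))
np.savez("wrist8.npz",**d)
E
python3 tgt.py
```

```text
t: 8.6
tool_pos: [0.5475, 0.0449, 0.0514]
tool_rot: [-0.114, 1.509, 0.055]
contact_force: [2.7, -9.9, 13.8]
opening: 0.0516
t 8.6 chute xyz mm [ 4.  21.1 51.4] open 51.6 F [ 2.7 -9.9 13.8]
shift [-0.0033  0.0089 -0.0057] turn 0.0064 tilt [-0.9975 -0.0416  0.0573]
t 8.7 chute xyz mm [ 4.4 21.  51.4] open 51.3 F [ 1.9 -7.8 13.7]
```

View pics/scene8.png

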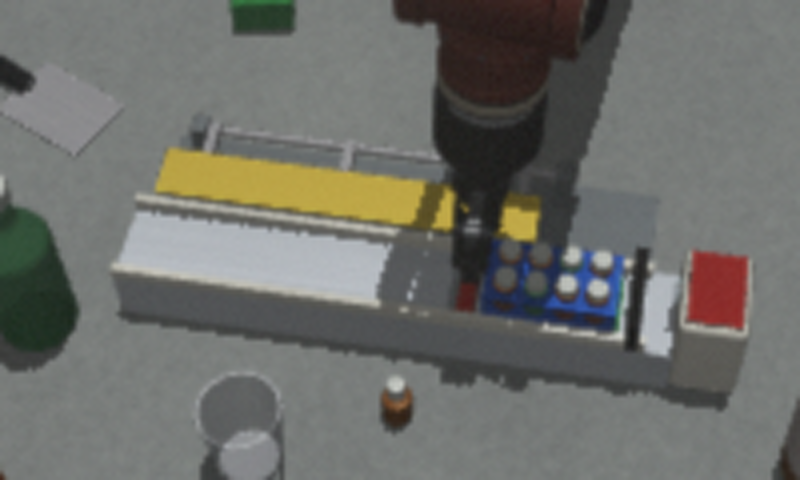

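View pics/wrist8.png

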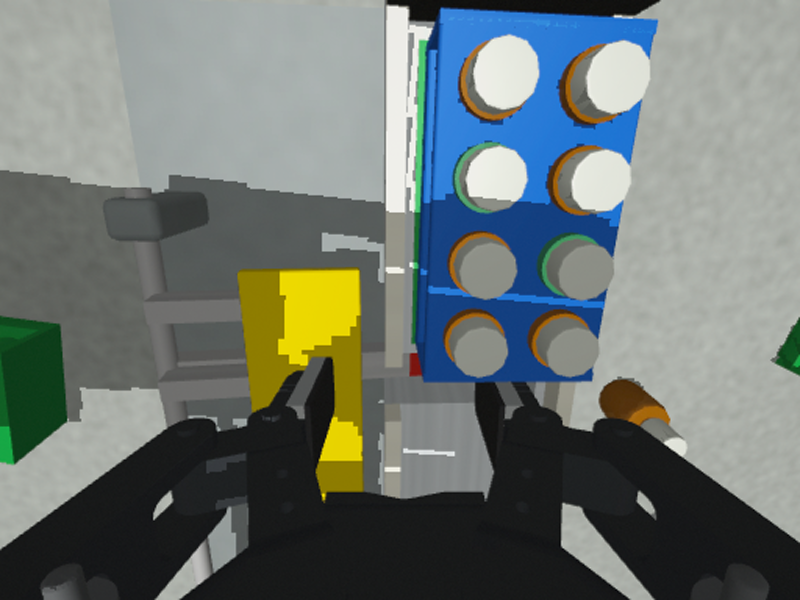

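The rack front at (620,285) is a few mm short of the stop at (632,300). One more gentle push will close that.

```bash
python3 -m jog '[[[0.0054,0.004,-0.002,0,-0.2],[0.0052,0.007,-0.003,0,-0.2],[0.005,0.01,-0.003,0,-0.2],[0.005,0.012,-0.003,0,-0.2],[0.005,0.012,-0.003,0,-0.2]]]'
python3 tgt.py 13 27 54
cat > snap.py <<'E'
import sys
from fit import *
from tgt import P
from station import imaging
import cv2
n=sys.argv[-1]
d=imaging.get_image("scene"); c=d["color"][150:270,140:340,::-1];cv2.imwrite(f"pics/scene{n}.png",cv2.resize(c,None,fx=4,fy=4,interpolation=cv2.INTER_CUBIC))
E
python3 - 9 < <(sed 's/from tgt import P//' snap.py)
```

```text
t: 9.2
tool_pos: [0.5487, 0.0527, 0.0514]
tool_rot: [-0.123, 1.499, 0.049]
contact_force: [0.2, -14.6, 15.9]
opening: 0.0513
t 9.2 chute xyz mm [11.6 19.1 51.4] open 51.3 F [  0.2 -14.6  15.9]
shift [-0.0032  0.0013 -0.0077] turn 0.0087 tilt [-0.9965 -0.0511  0.0667]
```

View pics/scene9.png

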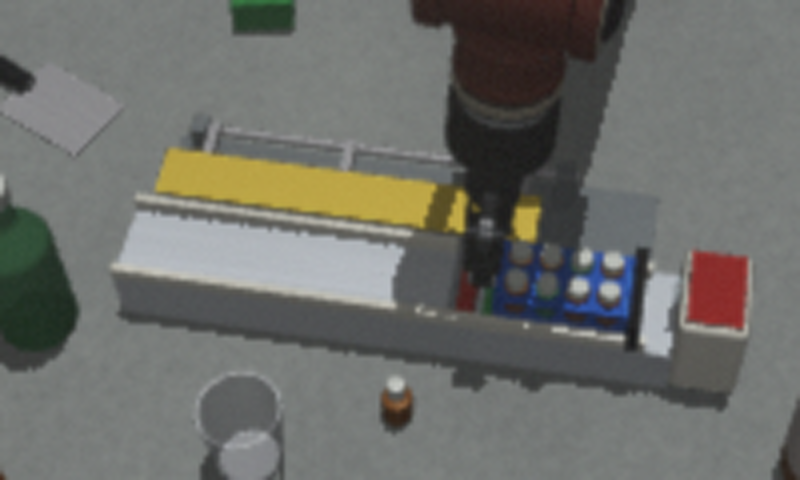

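Reaction rose to 14.6 N and the rack front meets the stop at (632,290). Now I'll retreat with the treadle still held.

```bash
python3 -m jog '[[[0.0055,-0.003,-0.001,0,-0.2],[0.0057,-0.008,-0.001,0,-0.2],[0.006,-0.014,-0.001,0,-0.2],[0.0063,-0.02,-0.001,0,-0.2],[0.0066,-0.026,-0.001,0,-0.2],[0.007,-0.032,-0.001,0,-0.2],[0.0073,-0.038,-0.001,0,-0.2],[0.0076,-0.044,-0.001,0,-0.2],[0.008,-0.05,-0.001,0,-0.2],[0.008,-0.053,-0.001,0,-0.2]]]'
python3 tgt.py -40 27 54
python3 - 10 < <(sed 's/from tgt import P//' snap.py)
```

```text
t: 10.25
tool_pos: [0.5585, 0.0015, 0.0512]
tool_rot: [-0.117, 1.49, 0.051]
contact_force: [0.7, 9.0, 15.9]
opening: 0.0511
t 10.25 chute xyz mm [-40.3  14.6  51.2] open 51.1 F [ 0.7  9.  15.9]
shift [-0.0037  0.0002 -0.0122] turn 0.0067 tilt [-0.9959 -0.0471  0.0768]
```

View pics/scene10.png

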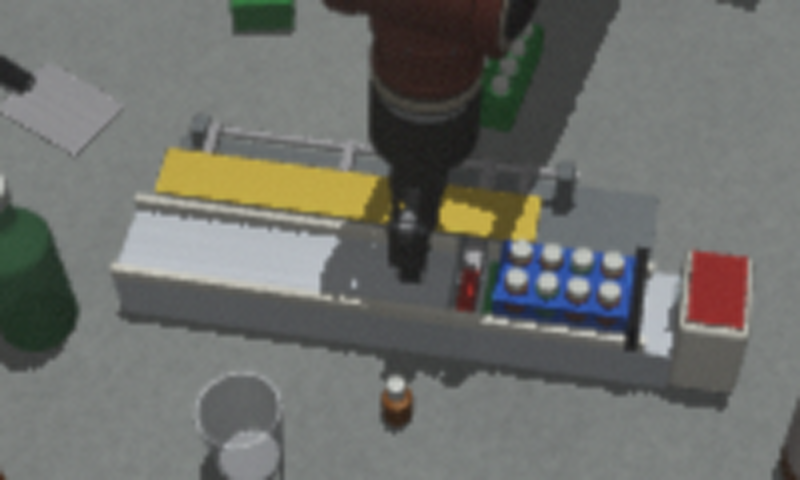

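```bash
python3 -m jog '[[[0.003,0,0,0,-0.2],[-0.002,0,0,0,-0.2],[-0.006,0,0,0,-0.2],[-0.01,0,0,0,-0.2],[-0.015,0,0,0,-0.2],[-0.02,0,0,0,-0.2],[-0.027,0,0,0,-0.2],[-0.037,0,0,0,-0.2],[-0.05,0,0,0,-0.2],[-0.07,0,0,0,-0.2],[-0.095,0,0,0,-0.2],[-0.12,0,0,0,-0.2]]]'
python3 tgt.py -40 27 54
python3 - 11 < <(sed 's/from tgt import P//' snap.py)
python3 - <<'E'
from station import imaging
import cv2
d=imaging.get_image("top"); c=d["color"][145:225,180:340,::-1];cv2.imwrite("pics/top11.png",cv2.resize(c,None,fx=5,fy=5,interpolation=cv2.INTER_CUBIC))
E
```

```text
t: 11.5
tool_pos: [0.5486, 0.006, 0.1721]
tool_rot: [-0.118, 1.489, 0.05]
contact_force: [0.0, 1.0, 0.2]
opening: 0.051
t 11.5 chute xyz mm [-34.8  23.9 172.1] open 51.0 F [0.  1.  0.2]
shift [ 0.1176  0.0005 -0.0122] turn 0.0069 tilt [-0.9959 -0.0477  0.0772]
```

View pics/scene11.png

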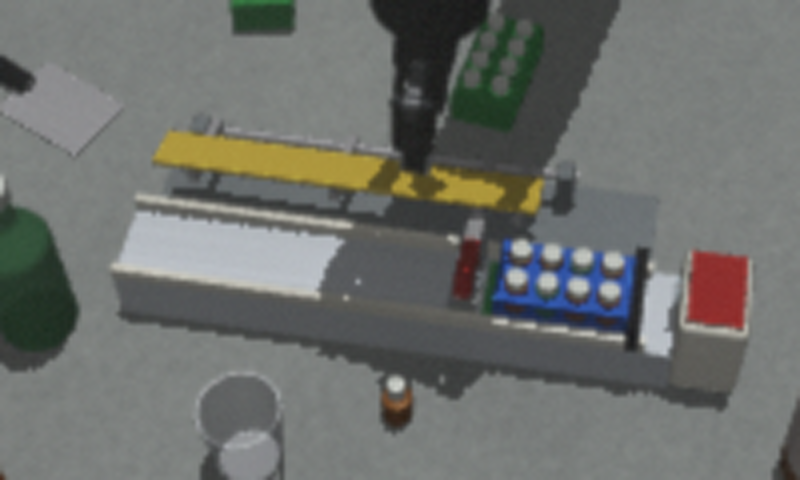

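View pics/top11.png

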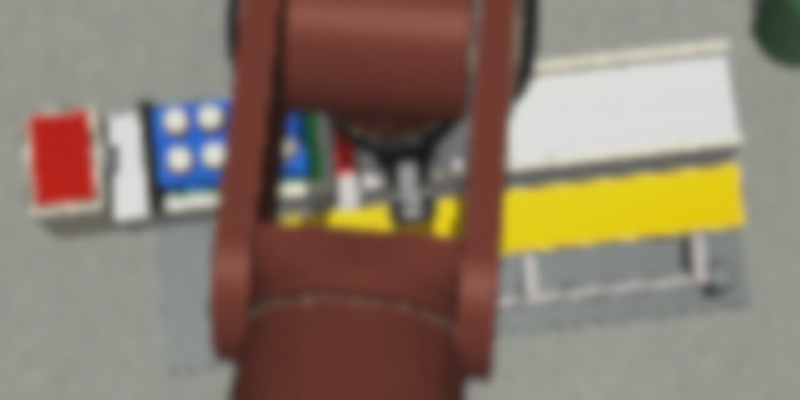

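The rack is against the black stop (front edge at (632,290) in the scene crop), the red blade is up at (468,265) and the fingers are clear. One numeric check, then hand in.

```bash
python3 -m jog '[[[-0.03,0,0,0,-0.2],[-0.03,0,0,0,-0.2],[-0.03,0,0,0,-0.2],[-0.03,0,0,0,-0.2]]]'
python3 - <<'E'
from fit import *
from station import ctrl
P=(0.56885,0.04312,1.67417)
fz=lambda p:(np.array(p)+.5)/4-.5+[140,150]
caps=[(521,250),(552,255),(583,259),(614,264),(516,279),(547,284),(578,289),(609,294)]
m=fz(np.mean(caps,0)); print("rack",least_squares(lambda q:proj(S,W(P,(q[0],q[1],90)))-m,[70,0]).x)
for y in (29,-29): print("stop top", ((proj(S,W(P,(120,y,75)))-[140,150]+.5)*4-.5).round(), "blade", ((proj(S,W(P,(-6,y/3,73)))-[140,150]+.5)*4-.5).round())
o=ctrl.get_obs(); print(o["contact_force"],o["dq"].round(3) if hasattr(o["dq"],"round") else o["dq"])
ctrl.finish_job()
E
```

```text
t: 12.0
tool_pos: [0.5481, 0.007, 0.2047]
tool_rot: [-0.119, 1.482, 0.049]
contact_force: [0.6, -0.4, -1.0]
opening: 0.0513
rack [ 70.94847764 -14.74519916]
stop top [638. 242.] blade [463. 244.]
stop top [631. 309.] blade [459. 266.]
[ 0.56332535 -0.41956887 -0.96501492] [-0.001  0.01   0.009 -0.001  0.002 -0.001]
the job is handed in; nothing more can be done
```

I handed the job in at 12 s. One finger held the treadle down while the other slid the rack about 215 mm, past the gate to the end stop. I then pulled back with the gate still open, raised the tool so the gate shut behind the rack, and moved clear.

**Last checks**
- **Rack position:** the scene camera puts the rack centre at 71 mm past the gate; fully home is 72 mm. Both views show its front against the black stop, and it looks level.
- **Gate:** the blade is back up, matching its predicted shut position in the picture to within a few pixels.
- **Robot:** the measured force on the tool is about 1 N, which is reading noise, with nothing touching it.
- **Bystanders:** none looked moved in the last close-up, but I didn't measure them. It left out the amber bottle, sample jar and tray.

**Disagreements and limits**
- **Sideways position:** the cameras disagreed by 5 to 10 mm on where the rack sits across the chute. The last check put it at −15 mm, which isn't possible between the guides, so I treated it as calibration error.
- **Tool drift:** during the push the tool tilted by about 5° and drifted about 12 mm sideways under load. The finger stayed inside the chute.
- **Not measured:** I judged blade height while held open from pictures and force. Rack speed and the force between gate and rack had no direct reading, though I commanded at most 70 mm/s during the push.

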